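# Open the push-to-open cupboard behind the honey jar

### The job

Open the small cupboard with the green door; the door has no handle, only a push-to-open catch behind its steel disc. First slide the honey jar standing before it along the worktop to either side, upright, until it is completely clear of the front of the green door; then press the green door in at its disc until the catch lets go, and take the hand away so that the door springs ajar. Only touch and push: grasp and lift nothing, keep the cupboard with the white door shut, and leave the mint-green mug where it stands.

Things in the scene. Friction and masses are not known exactly. Their poses are not given: they have to be found in the camera images.
- green_top (a point): Fixed pale-wood cupboard with a green door, 180 mm wide (y), 150 deep (x), 170 high. This point: the centre of its top, 170 mm above the worktop. Its own x axis points into it, away from the door; its own y axis runs along its front. The outer face of the closed door is the plane x = -97 mm in its frame, spanning y from -89 to +89 mm from 10 to 170 mm above the worktop; 7 mm of air lies behind the closed door.
- green_press (a point): Centre of the steel disc (24 mm across) on the outer face of the green door: 140 mm above the worktop, 24 mm from the door's free edge (the -y edge), 30 mm below its top edge. It moves with the door. Behind it sits the catch: pressing here by 3 to 5 mm, against about 3 to 5 N, trips it (the door stops hard at about 6 mm); once the finger draws back, a damped spring swings the door out in about 2 s, its free edge coming about 120 mm out of the front.
- green_door (a joint): Angle of the green door in rad, upright hinge on its +y edge: about 0 latched shut, negative while pressed in (to -0.04), about 0.75 when it has sprung ajar; it swings towards -x of the cupboard.
- white_top (a point): Fixed cupboard of the same make and size with a white door, point and axes likewise; it stands beside the green one, on either side of it. It must stay shut.
- white_door (a joint): Angle of the white door in rad, same meaning; about 0 when shut. Its catch works like the green one.
- honey_mid (a point): Centre (43 mm above its underside) of the loose honey jar: clear jar with a red lid, about 60 mm across, 86 mm high, about 0.25 to 0.5 kg, its axis along z. It stands about 85 mm before the green door (jar centre to door face).
- mug_mid (a point): Centre (36 mm above its underside) of the loose mint-green mug, 72 mm high, at most 90 mm across with its handle, standing before the white door.
There are look-alikes about, which are no part of the job. Leave any pink or purple look-alike of the part that bears honey_mid alone.

How it is judged:
On the way, in this order (a step that is already met when the one before it is completed fails the run):
1. the honey jar stands to one side, clear of the front of the green door ((y of honey_mid in the frame of green_top above 0.11 m or y of honey_mid in the frame of green_top below -0.11 m) and angle between honey_mid's own z axis and vertical below 0.2 rad), for 0.2 s.
2. the green door is pressed in (value of joint green_door below -0.01 rad), for 0.02 s.
3. the green door springs ajar (value of joint green_door above 0.6 rad), for 0.1 s.
At the end, for the whole second after the job is handed in: The green door has sprung ajar (more than 0.6 rad), the white door is shut (under 0.05 rad), the honey jar stands upright and at rest on the worktop, its centre at least 110 mm to the side of the green cupboard's middle, and the mug is upright within 30 mm of where it stood (value of joint green_door above 0.6 rad and value of joint white_door below 0.05 rad and (y of honey_mid in the frame of green_top above 0.11 m or y of honey_mid in the frame of green_top below -0.11 m) and angle between each of honey_mid, mug_mid's own z axis and vertical below 0.1 rad and height (world z) of honey_mid between 0.033 and 0.053 m and linear speed of honey_jar below 0.02 m/s and distance of mug_mid from where it was at the start of the episode below 0.03 m); the robot touches nothing.
It fails at once if the honey jar is lifted off the worktop (height (world z) of honey_mid above 0.065 m).
It fails at once if the honey jar is tipped over (angle between honey_mid's own z axis and vertical above 0.6 rad).
It fails at once if the mug is pushed away, lifted or knocked over (distance of mug_mid from where it was at the start of the episode above 0.03 m or angle between mug_mid's own z axis and vertical above 0.5 rad).
It fails at once if the white cupboard is opened (value of joint white_door above 0.1 rad).
It also fails if it takes over 54 s, if anything falls off the work surface, if the arm or the gripper's body presses on something with over 40 N, if the wrist force passes 120 N, or if a joint passes its speed limit or range.

### The arm

A 6-joint arm with a two-finger parallel gripper is mounted at the origin on a cart in front of the work surface, level with it; the furniture and walls round the work are solid. World frame = base frame: x ahead of the robot, y to its left, z up, the work surface at z = 0. Lengths are in m, angles in rad, forces in N, time in s.
With the tool pointing down it reaches from about 0.375 to 0.825 m from the base axis. Payload 5.5 kg.
Tool frame: the origin (TCP) lies midway between the tips of the shut fingers; the grasp point (between the pads) lies env.hold_point_z behind it (env.hold_point_z is the distance from the TCP to the grasp point, in m); z points along the fingers, y is the line along which they close (so a half turn about z gives the same grasp; the last joint's range is limited). The gripper opens to 85 mm and grips with 20 to 120 N. Pads are 22 mm wide; open, the fingers measure 114 mm over their backs; the gripper's body (76 mm by 85 mm) begins 54 mm behind the grasp point. The pads swing forward as they close: fully open they stand 13 mm farther back than shut.
Start: joints at [1.251, 0.314, -0.047, 1.21, 0, 1.571], TCP at [0.189, 0.57, 0.231] pointing down, gripper open.
Joint ranges: [-2.67, 2.67], [-0.69, 1.73], [-1.03, 1.25], [-2.08, 2.16], [-1.42, 1.45], [-3.14, 3.14]. Speed limits (rad/s): [2.39, 2.39, 3.01, 3.14, 3.14, 3.14].

### API

Orientations are given as a rotation vector (axis times angle).
In Python, from bench import env, viewer, ticket, finder gives the robot as it stands.
- The arm moves only by the tool drive_tool, never from a script. Its argument "deltas" is one flat list of numbers, 6 for each row, row after row: the shift along the tool's x, y, z normalised to -1 to 1, where 1 is 5 cm, then the turn, a rotation vector about the tool's x, y, z normalised to -1 to 1, where 1 is 90 degrees. In form: [x, y, z, rx, ry, rz, x, y, z, rx, ry, rz, ...]. A call has 1 to 10 rows; each row shifts and turns the commanded pose from where the row before left it, along the tool's axes as they then stand; what a row does not reach is not made up. A row lasts 1/10 s, in which the tool goes at most 50 mm and 8.59 degrees, less where a joint would pass 70% of its speed; a pose out of reach is approached as far as the arm can. A call with a number of a shift or a turn outside -1 to 1 is refused whole. A call with a gripper value outside its range is refused whole. "claw" is the opening, from 0 (shut) to 1 (fully open), set as the call begins (left out, the last holds). The fingers move at their own pace and stop on an object; the grip force is fixed at half the most. Time passes only in rows, so rows that do not move let the fingers close. It gives the time, the measured TCP pose, the force, the opening and the grip force at its end, in the units of the state.
- env.state(): the state, without advancing time (a new reading comes with each control period).
- viewer.read_camera(name): name is "scene" or "top" or "wrist"; returns the picture (480x640x3 uint8, red, green, blue); there is no depth.
- viewer.camera_model(name): a dict with "fov_y" (degrees; the focal length in pixels is half the picture's height over the tangent of half this angle, whatever the lens; pixels are square), "cx", "cy" (the principal point, pixels), "k1" (the pictures are not rectified: a ray, as slopes to the right and down, at radius r is drawn at 1 + k1 r^2 times it, then the intrinsics apply), "view" (4x4, takes a point from world to camera coordinates). Camera axes: x right, y down, z forward; pixel columns grow to the right and rows downward; lengths in m; the calibration is good to about 2 mm. A picture is of the moment at which its call begins: read the wrist's pose just before it. camera_model takes no time and is no camera call; for the wrist camera it gives the pose at the moment of the call.
- ticket.sign_off(): hands the job in; it is judged then, once.
Trained networks look in the newest picture that a camera, given by its name, has taken for a name from the list of things; names that differ only in an ending like _2 or _b are one class to them, and where a whole thing is asked for, a point or a joint stands for the part that bears it (a point fixed in the world has none). Each returns a list of dicts, best first, with "score" (0 to 1); they miss things now and then, are a little off and sometimes report something else, mostly with a low value. They report only what shows in the picture. A call takes as long as a camera call. They do not tell look-alikes from the thing itself.
- finder.regions_of(camera, thing): "mask" (480x640 bool, what is visible of it) and "pixel" ([column, row] in pixels, amid what is visible of it).
The state is a dict: "t": time; "q": joint angles; "qd": joint speeds; "effort": joint torques, N m; "tcp_pos": TCP position; "ee_rot": TCP orientation; "wrist_force": force on the tool from outside, world axes, zero at the start; "wrist_torque": the same for the moment, N m; "grip_width": finger opening in m; "gripper_force": force on a finger pad.
Only numpy, scipy, OpenCV 4.12 (cv2) and the standard library are available. Lean on these libraries where they do the work, as an engineer would, in place of code of your own. Each camera call takes 0.05 s, during which the arm holds its last target. There are 200 camera calls.

## Working session

There is one attempt and no reset: what is moved stays moved. The work goes in short steps, Python scripts to look and compute and a tool call to move; the robot and the scene stay as the last step left them, time stands still between calls to the robot, and variables do not carry over. Pictures are saved under pics/ and viewed, at most 10 in all, crops included, and the job is handed in when it is done.

Besides the shell and the picture viewer there is one more tool, called after "Emit:" as name(argument=value, ...), one argument or row to a line, values as JSON. drive_tool: Moves the arm, as the interface text tells. Scaled input: -1 to 1 covers 5 cm each way for a shift and 90 degrees each way for a turn. Its arguments: {"type":"object","properties":{"deltas":{"type":"array","items":{"type":"number"}},"claw":{"type":"number"}},"required":["deltas"]}

```bash
ls; mkdir -p pics; cat > h.py <<'E'
import numpy as np, cv2
from bench import env, viewer, ticket, finder
def K(m):
    f=240/np.tan(np.radians(m["fov_y"])/2); return f
def ray(m,px):
    f=K(m); d=np.array([(px[0]-m["cx"])/f,(px[1]-m["cy"])/f]); u=d.copy()
    for _ in range(30): u=d/(1+m["k1"]*(u@u))
    V=np.array(m["view"]); R=V[:3,:3]; return -R.T@V[:3,3], R.T@np.array([u[0],u[1],1])
def at_z(m,px,z):
    o,d=ray(m,px); return o+d*(z-o[2])/d[2]
def proj(m,P):
    V=np.array(m["view"]); c=V[:3,:3]@np.asarray(P)+V[:3,3]; u=c[:2]/c[2]; u=u*(1+m["k1"]*(u@u)); return u*K(m)+[m["cx"],m["cy"]]
def save(n,im): cv2.imwrite(f"pics/{n}.png",cv2.cvtColor(im,cv2.COLOR_RGB2BGR))
E
python3 - <<'E'
from h import *
s=env.state(); print(s["t"],s["tcp_pos"],s["ee_rot"],env.hold_point_z)
for c in("scene","top"):
    im=viewer.read_camera(c); save(c+"0",im); m=viewer.camera_model(c); print(c,np.round(-np.array(m["view"])[:3,:3].T@np.array(m["view"])[:3,3],3),m["fov_y"],m["k1"])
    for n in("green_door","white_door","honey_mid","mug_mid"):
        for r in finder.regions_of(c,n): 
            ys,xs=np.nonzero(r["mask"]); print(c,n,round(r["score"],2),np.round(r["pixel"]),xs.min(),xs.max(),ys.min(),ys.max())
E
```

```text
pics
0.0 [0.18845651 0.56902377 0.23044713] [-5.00228527e-01 -3.10125692e+00  2.64221791e-03] 0.0187
scene [0.296 0.499 0.936] 50.346327129381024 0.003045380886344727
scene green_door 0.67 [322. 182.] 297 349 130 231
scene white_door 0.66 [240. 300.] 206 270 240 358
scene white_door 0.33 [290. 166.] 232 350 101 231
scene honey_mid 0.9 [324. 266.] 307 337 245 288
scene honey_mid 0.88 [439. 204.] 423 458 181 225
scene honey_mid 0.73 [369. 211.] 352 382 187 231
scene mug_mid 0.71 [292. 328.] 276 313 302 360
top [0.412 0.069 1.119] 53.04413508367933 -0.0958682491312899
top green_door 0.68 [398. 214.] 358 452 202 226
top white_door 0.71 [258. 213.] 208 299 199 224
top honey_mid 0.87 [328. 252.] 315 342 238 266
top honey_mid 0.82 [407. 262.] 390 418 249 275
top honey_mid 0.56 [446. 322.] 428 462 308 335
top mug_mid 0.62 [265. 259.] 245 284 243 275
```

View pics/scene0.png

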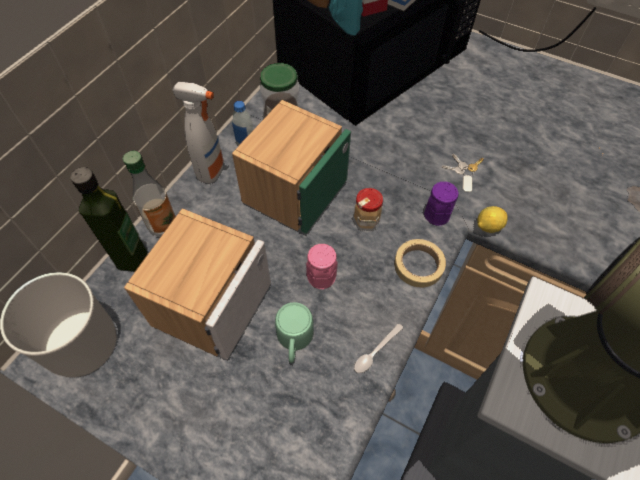

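View pics/top0.png

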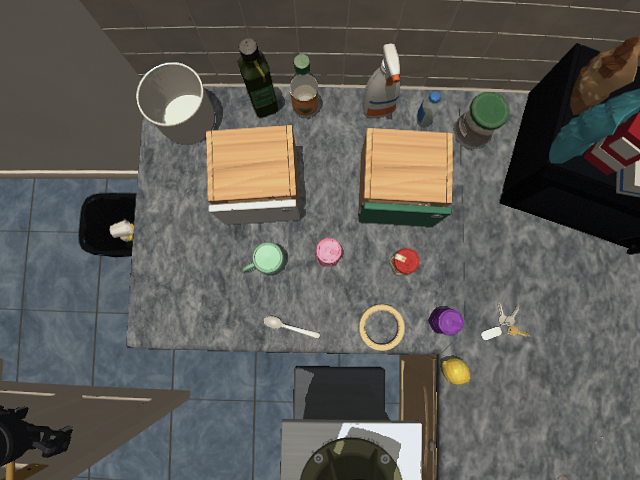

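The top picture shows three jars. The red-lidded one at top (407,262) / scene (369,211) stands before the green door (398,214) and fits the description. The pink one (328,252) and the purple one (446,322) are look-alikes. The mug is at (265,259) before the white door. Next I'll measure these and confirm the jar in a crop.

```bash
python3 - <<'E'
from h import *
m=viewer.camera_model("top"); ms=viewer.camera_model("scene")
im=cv2.cvtColor(cv2.imread("pics/top0.png"),cv2.COLOR_BGR2RGB)
hsv=cv2.cvtColor(im,cv2.COLOR_RGB2HSV)
wood=cv2.inRange(hsv,(8,70,120),(22,255,255))
n,l,st,ce=cv2.connectedComponentsWithStats(wood)
for i in range(1,n):
    if st[i][4]>2500:
        ys,xs=np.nonzero(l==i); P=np.array([at_z(m,p,.17)[:2] for p in zip(xs,ys)],np.float32)
        r=cv2.minAreaRect(P); print("wood",st[i],np.round(r[0],4),np.round(r[1],4),round(r[2],2)); print(np.round(cv2.boxPoints(r),3))
# jars: triangulate centre rays of top and scene
def tri(a,b):
    o1,d1=ray(m,a);o2,d2=ray(ms,b); A=np.stack([d1,-d2],1); t=np.linalg.lstsq(A,o2-o1,rcond=None)[0]; p,q=o1+t[0]*d1,o2+t[1]*d2; return np.round((p+q)/2,3),round(float(np.linalg.norm(p-q)),4)
print("red",tri((404,262),(368,209))); print("pink",tri((329,251),(322,266))); print("purple",tri((446,322),(441,204))); print("mug",tri((268,259),(294,328)))
# lid discs (z=.086)
for nm,lo,hi,box in(("red",(0,150,80),(8,255,255),(385,240,430,285)),("red2",(172,150,80),(180,255,255),(385,240,430,285))):
    k=cv2.inRange(hsv,lo,hi); k[:box[1]]=0;k[box[3]:]=0;k[:,:box[0]]=0;k[:,box[2]:]=0; ys,xs=np.nonzero(k)
    if len(xs): print(nm,len(xs),xs.min(),xs.max(),ys.min(),ys.max(),at_z(m,((xs.min()+xs.max())/2,(ys.min()+ys.max())/2),.084))
c=cv2.resize(im[110:350,200:520],None,fx=2.5,fy=2.5,interpolation=cv2.INTER_CUBIC); save("crop0",c)
E
```

```text
wood [ 206  125   90   76 6137] [0.6993 0.2214] [0.1503 0.1799] 4.76
[[0.617 0.305]
 [0.632 0.125]
 [0.782 0.138]
 [0.767 0.317]]
wood [ 364  128   89   75 6174] [ 0.6999 -0.1039] [0.1807 0.1505] 87.89
[[ 0.621 -0.191]
 [ 0.772 -0.197]
 [ 0.778 -0.016]
 [ 0.628 -0.011]]
red (array([ 0.511, -0.115,  0.042]), 0.0013)
pink (array([0.532, 0.054, 0.036]), 0.0044)
purple (array([ 0.378, -0.21 ,  0.035]), 0.0005)
mug (array([0.514, 0.193, 0.028]), 0.0012)
red 432 394 418 248 273 [ 0.51071368 -0.11167462  0.084     ]
```

View pics/crop0.png

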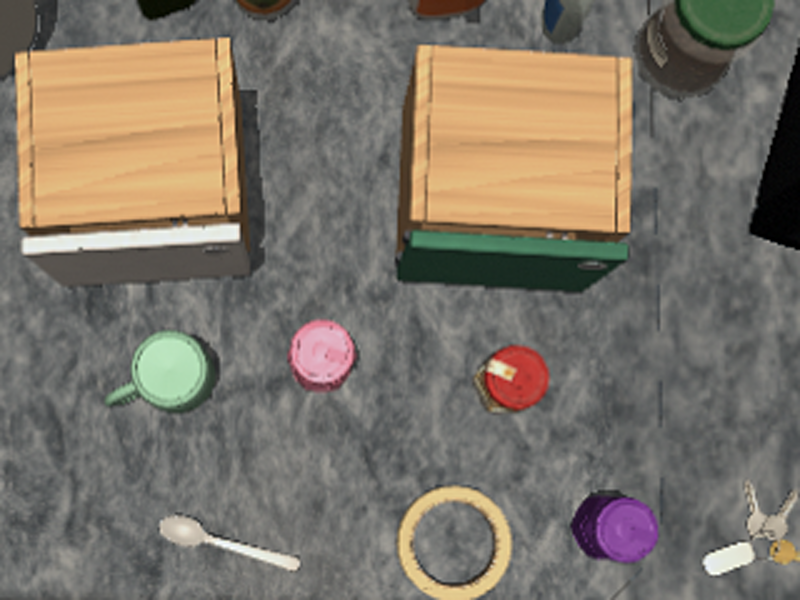

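The crop shows the red-lidded honey jar at (515,378), alone before the green door. The steel disc is at (592,265), near the door's right (-y) edge. The pink jar (322,355) stands to the left, so I'll push the jar right.

```bash
python3 - <<'E'
from h import *
from scipy.spatial.transform import Rotation as Ro
s=env.state(); R=Ro.from_rotvec(s["ee_rot"]).as_matrix(); print(np.round(R,3),s["q"],s["grip_width"])
m=viewer.camera_model("top"); ms=viewer.camera_model("scene")
print("disc px guess (437,216):",proj(m,(0.6007,-.1654,.14)))
print("doorplane from disc pixel at z .14",at_z(m,(436.8,216),.14))
yaw=np.radians(-2.1)
for sg in(1,-1):
    y=sg*np.array([np.cos(yaw),np.sin(yaw),0]); z=np.array([0,0,-1.]); T=np.stack([np.cross(y,z),y,z],1)
    print(sg,np.degrees(Ro.from_matrix(R.T@T).as_rotvec()))
E
```

```text
[[-0.949  0.314  0.   ]
 [ 0.314  0.949 -0.   ]
 [-0.    -0.    -1.   ]] [ 1.25098611e+00  3.13494668e-01 -4.71295972e-02  1.21019712e+00
 -1.82795888e-05  1.57077614e+00] 0.08515556060655939
disc px guess (437,216): [435.89825769 215.30677494]
doorplane from disc pixel at z .14 [ 0.59926684 -0.16727089  0.14      ]
1 [-5.57333415e-04  1.82279116e-03  7.37773811e+01]
-1 [-1.96964829e-03 -6.02236194e-04 -1.06222619e+02]
```

Emit:
drive_tool(
  deltas=[0,0,0,0,0,0.0911,0,0,0,0,0,0.0911,0,0,0,0,0,0.0911,0,0,0,0,0,0.0911,0,0,0,0,0,0.0911,0,0,0,0,0,0.0911,0,0,0,0,0,0.0911,0,0,0,0,0,0.0911,0,0,0,0,0,0.0911,0,0,0,0,0,0],
  claw=0.47,
)

```text
t: 1.5
tcp_pos: [0.1886, 0.5696, 0.2313]
ee_rot: [-2.262, -2.18, -0.0]
wrist_force: [-0.7, 0.5, 0.6]
grip_width: 0.04
gripper_force: 0.0
```

Emit:
drive_tool(
  deltas=[-0.784,0.46,0,0,0,0,-0.784,0.46,0,0,0,0,-0.784,0.46,0,0,0,0,-0.784,0.46,0,0,0,0,-0.784,0.46,0,0,0,0,-0.784,0.46,0,0,0,0,-0.784,0.46,0,0,0,0,-0.784,0.46,0,0,0,0,-0.784,0.46,0,0,0,0,-0.784,0.46,0,0,0,0],
)

```text
t: 2.5
tcp_pos: [0.4047, 0.1677, 0.2317]
ee_rot: [2.257, 2.185, 0.002]
wrist_force: [0.8, 0.2, -1.2]
grip_width: 0.04
gripper_force: 0.0
```

Emit:
drive_tool(
  deltas=[-0.784,0.46,0,0,0,0,-0.784,0.46,0,0,0,0,-0.784,0.46,0,0,0,0,-0.784,0.46,0,0,0,0,-0.784,0.46,0,0,0,0,0,0,0,0,0,0,0,0,0,0,0,0],
)

```text
t: 3.2
tcp_pos: [0.5117, -0.0315, 0.231]
ee_rot: [-2.261, -2.18, 0.0]
wrist_force: [-0.4, -0.2, -0.2]
grip_width: 0.0401
gripper_force: 0.0
```

Emit:
drive_tool(
  deltas=[0,0,0.508,0,0,0,0,0,0.508,0,0,0,0,0,0.508,0,0,0,0,0,0.508,0,0,0,0,0,0.508,0,0,0,0,0,0.508,0,0,0,0,0,0.508,0,0,0,0,0,0.508,0,0,0,0,0,0,0,0,0,0,0,0,0,0,0],
)

```text
t: 4.2
tcp_pos: [0.511, -0.0297, 0.0284]
ee_rot: [-2.259, -2.182, 0.001]
wrist_force: [-0.4, 0.5, 0.0]
grip_width: 0.0398
gripper_force: 0.0
```

```bash
python3 - <<'E'
from h import *
im=viewer.read_camera("scene"); save("scene1",cv2.resize(im[100:340,220:540],None,fx=2,fy=2,interpolation=cv2.INTER_CUBIC)); s=env.state(); print(s["t"],s["tcp_pos"],s["wrist_force"])
E
```

```text
4.25 [ 0.51207972 -0.02991322  0.02923252] [ 1.39258435 -0.20228253  0.62354805]
```

View pics/scene1.png

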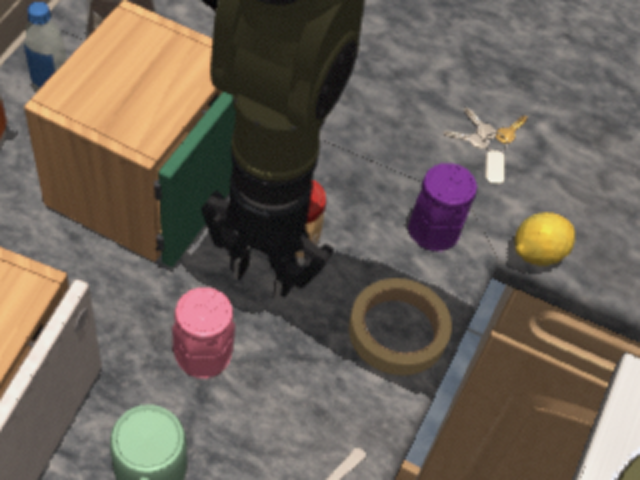

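The fingers (around (270,270)) stand between the pink jar (205,330) and the red-lidded jar (315,205), clear of both. Next I'll push the jar right.

Emit:
drive_tool(
  deltas=[-0.35,0,0,0,0,0,-0.35,0,0,0,0,0,-0.16,0,0,0,0,0,-0.16,0,0,0,0,0,-0.16,0,0,0,0,0,-0.16,0,0,0,0,0,-0.16,0,0,0,0,0,-0.16,0,0,0,0,0,-0.16,0,0,0,0,0,-0.16,0,0,0,0,0],
)

```text
t: 5.25
tcp_pos: [0.5085, -0.1295, 0.0285]
ee_rot: [-2.261, -2.181, -0.003]
wrist_force: [0.4, 4.6, 6.1]
grip_width: 0.0404
gripper_force: 1.4
```

Emit:
drive_tool(
  deltas=[-0.16,0,0,0,0,0,-0.16,0,0,0,0,0,-0.16,0,0,0,0,0,-0.16,0,0,0,0,0,-0.16,0,0,0,0,0,-0.16,0,0,0,0,0,-0.16,0,0,0,0,0,-0.16,0,0,0,0,0,-0.1,0,0,0,0,0,0,0,0,0,0,0],
)

```text
t: 6.25
tcp_pos: [0.5056, -0.1993, 0.0282]
ee_rot: [2.262, 2.179, -0.0]
wrist_force: [1.5, 2.9, 3.3]
grip_width: 0.0403
gripper_force: 0.1
```

Emit:
drive_tool(
  deltas=[0,0,0,0,0,0,0,0,0,0,0,0,0.2,0,0,0,0,0,0.3,0,0,0,0,0,0.3,0,0,0,0,0,0,0,0,0,0,0],
)

```text
t: 6.85
tcp_pos: [0.5064, -0.1561, 0.0278]
ee_rot: [-2.258, -2.182, 0.0]
wrist_force: [-0.8, -0.1, 0.2]
grip_width: 0.0397
gripper_force: 0.0
```

```bash
python3 - <<'E'
from h import *
for c in("scene","top"):
    im=viewer.read_camera(c)
    if c=="scene": save("scene2",cv2.resize(im[100:340,220:540],None,fx=2,fy=2,interpolation=cv2.INTER_CUBIC))
    m=viewer.camera_model(c)
    for r in finder.regions_of(c,"honey_mid"): print(c,round(r["score"],2),r["pixel"],at_z(m,r["pixel"],.05))
s=env.state(); print(s["t"],s["tcp_pos"],s["wrist_force"])
E
```

```text
scene 0.97 [439.1, 202.6] [ 0.38222785 -0.19952136  0.05      ]
scene 0.9 [322.1, 265.9] [0.52623239 0.06026614 0.05      ]
scene 0.43 [404.9, 173.4] [ 0.47936225 -0.237556    0.05      ]
top 0.7 [329.0, 253.9] [0.52606862 0.0549214  0.05      ]
top 0.61 [439.6, 319.3] [ 0.3844622  -0.19184907  0.05      ]
7.05 [ 0.50706635 -0.15854577  0.02814203] [-0.32320091 -0.86697058  0.40852541]
```

View pics/scene2.png

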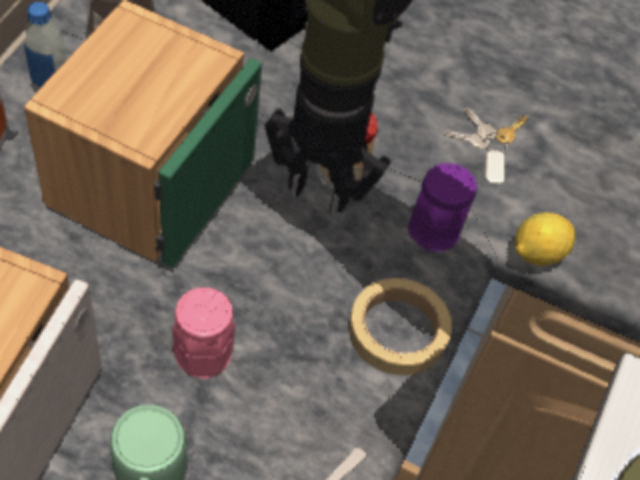

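The jar's red lid at (372,128) is now right of the green door's front edge (255,80). The fingers have backed off it. Next: raise, shut, and tilt the tool forward 30°.

Emit:
drive_tool(
  deltas=[0,0,-0.6,0,0,0,0,0,-0.7,0,0,0,0,0,-0.7,0,0,0,0,0,-0.7,0,0,0,0,0,-0.6,0,0,0,0,0,0,-0.0833,0,0,0,0,0,-0.0833,0,0,0,0,0,-0.0833,0,0,0,0,0,-0.0833,0,0,0,0,0,0,0,0],
  claw=0.47,
)

```text
t: 8.05
tcp_pos: [0.4988, -0.1565, 0.1866]
ee_rot: [1.968, 1.89, 0.502]
wrist_force: [-1.3, 0.3, -1.2]
grip_width: 0.0402
gripper_force: 0.0
```

Emit:
drive_tool(
  deltas=[0,0,0,0,0,0,0,0,0,0,0,0,0,0,0,0,0,0,0,0,0,0,0,0,0,0,0,0,0,0],
  claw=0,
)

```text
t: 8.55
tcp_pos: [0.5081, -0.1589, 0.1936]
ee_rot: [1.958, 1.888, 0.506]
wrist_force: [0.2, -0.7, 0.7]
grip_width: 0.0
gripper_force: 0.0
```

```bash
cat > go.py <<'E'
from h import *
from scipy.spatial.transform import Rotation as Ro
import sys
s=env.state(); R=Ro.from_rotvec(s["ee_rot"]).as_matrix(); t=np.array(list(map(float,sys.argv[1:4])))
print(s["t"],s["tcp_pos"],"toolz",np.round(R[:,2],3),"units",np.round(R.T@(t-s["tcp_pos"])/.05,3),"per cup-x mm:",np.round(R.T@np.array([.9993,-.037,0])*.001/.05,4))
E
python3 go.py 0.555 -0.164 0.133
python3 - <<'E'
from h import *
im=viewer.read_camera("scene"); save("scene3",cv2.resize(im[60:300,260:580],None,fx=2,fy=2,interpolation=cv2.INTER_CUBIC))
for c in("scene","top"):
    if c=="top": viewer.read_camera(c)
    m=viewer.camera_model(c)
    for r in finder.regions_of(c,"honey_mid"): print(c,round(r["score"],2),r["pixel"],at_z(m,r["pixel"],.05))
E
```

```text
8.55 [ 0.50806831 -0.15889551  0.19362118] toolz [ 0.499 -0.018 -0.866] units [-0.068  0.21   1.521] per cup-x mm: [-0.      0.0173  0.01  ]
scene 0.62 [393.7, 173.0] [ 0.50167279 -0.22628076  0.05      ]
scene 0.61 [323.3, 263.5] [0.52679463 0.05431489 0.05      ]
scene 0.6 [441.1, 202.6] [ 0.37847423 -0.20163832  0.05      ]
top 0.79 [440.5, 324.4] [ 0.37330348 -0.19375103  0.05      ]
top 0.57 [328.6, 252.9] [0.52830028 0.05584821 0.05      ]
top 0.44 [468.3, 261.2] [ 0.51438678 -0.25903613  0.05      ]
```

View pics/scene3.png

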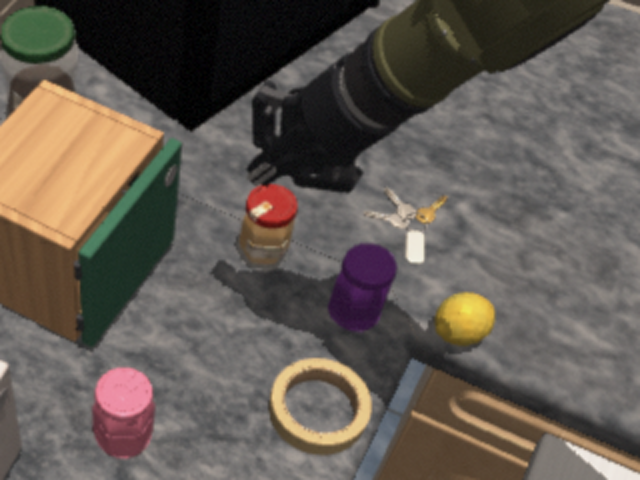

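The upright jar, with its red lid at (272,205) in the crop, is well clear of the door (local y about -130 mm). The shut fingertips are at (262,172). I'll tilt another 15° so that the tip leads, and approach the disc at (170,176).

Emit:
drive_tool(
  deltas=[0,0,0,-0.0833,0,0,0,0,0,-0.0833,0,0,0,0,0,0,0,0,0,0,0,0,0,0],
)

```text
t: 9.15
tcp_pos: [0.5113, -0.1629, 0.1996]
ee_rot: [1.8, 1.736, 0.707]
wrist_force: [-0.9, -0.0, -0.6]
grip_width: -0.0001
gripper_force: 0.0
```

```bash
python3 go.py 0.560 -0.164 0.130
```

```text
9.15 [ 0.51129411 -0.16290497  0.19960616] toolz [ 0.695 -0.021 -0.719] units [ 0.005 -0.267  1.678] per cup-x mm: [-0.0001  0.0144  0.0139]
```

Emit:
drive_tool(
  deltas=[0,-0.044,0.28,0,0,0,0,-0.044,0.28,0,0,0,0,-0.044,0.28,0,0,0,0,-0.044,0.28,0,0,0,0,-0.044,0.28,0,0,0,0,-0.044,0.28,0,0,0,0,0,0,0,0,0,0,0,0,0,0,0],
)

```text
t: 9.95
tcp_pos: [0.5652, -0.1667, 0.1347]
ee_rot: [1.807, 1.748, 0.704]
wrist_force: [-0.7, -0.3, -1.5]
grip_width: -0.0001
gripper_force: 0.0
```

```bash
python3 go.py 0.590 -0.165 0.130; python3 - <<'E'
from h import *
im=viewer.read_camera("scene"); save("scene4",cv2.resize(im[90:250,280:440],None,fx=3.5,fy=3.5,interpolation=cv2.INTER_CUBIC))
E
```

```text
9.95 [ 0.56522741 -0.16671984  0.13466288] toolz [ 0.687 -0.014 -0.727] units [0.048 0.295 0.408] per cup-x mm: [-0.0001  0.0145  0.0137]
```

View pics/scene4.png

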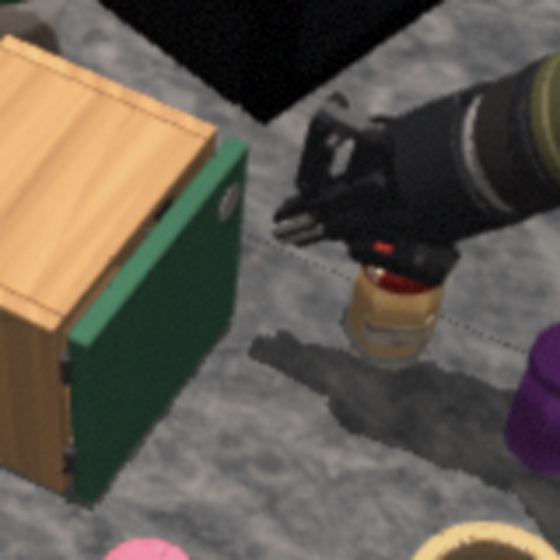

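The fingertips (290,222) are level with the disc (230,203), the hand is above the jar (395,310), and nothing is touched. I'll approach, then press in small steps.

Emit:
drive_tool(
  deltas=[0,0.048,0.066,0,0,0,0,0.048,0.066,0,0,0,0,0.048,0.066,0,0,0,0,0.048,0.066,0,0,0,0,0,0,0,0,0,0,0,0,0,0,0],
)

```text
t: 10.6
tcp_pos: [0.5829, -0.1684, 0.1339]
ee_rot: [1.803, 1.744, 0.706]
wrist_force: [1.1, -0.3, 0.1]
grip_width: 0.0003
gripper_force: 0.0
```

Emit:
drive_tool(
  deltas=[0,0.029,0.0275,0,0,0,0,0.029,0.0275,0,0,0,0,0,0,0,0,0],
)

```text
t: 10.9
tcp_pos: [0.5872, -0.1686, 0.1342]
ee_rot: [1.802, 1.744, 0.706]
wrist_force: [0.4, -0.5, -1.0]
grip_width: 0.0001
gripper_force: 0.0
```

Emit:
drive_tool(
  deltas=[0,0.029,0.0275,0,0,0,0,0,0,0,0,0],
)

```text
t: 11.1
tcp_pos: [0.5891, -0.1687, 0.1341]
ee_rot: [1.802, 1.744, 0.706]
wrist_force: [0.3, -0.4, 0.3]
grip_width: 0.0
gripper_force: 0.0
```

Emit:
drive_tool(
  deltas=[0,0.029,0.0275,0,0,0,0,0,0,0,0,0],
)

```text
t: 11.3
tcp_pos: [0.5912, -0.1687, 0.1342]
ee_rot: [1.802, 1.744, 0.706]
wrist_force: [0.2, 0.6, -0.5]
grip_width: 0.0003
gripper_force: 0.0
```

No contact yet; continuing in 2 mm steps.

Emit:
drive_tool(
  deltas=[0,0.029,0.0275,0,0,0,0,0,0,0,0,0],
)

```text
t: 11.5
tcp_pos: [0.5932, -0.1688, 0.1342]
ee_rot: [1.802, 1.744, 0.706]
wrist_force: [-0.6, 0.1, -0.2]
grip_width: 0.0003
gripper_force: 0.0
```

Emit:
drive_tool(
  deltas=[0,0.029,0.0275,0,0,0,0,0,0,0,0,0],
)

```text
t: 11.7
tcp_pos: [0.5948, -0.1688, 0.1338]
ee_rot: [1.803, 1.744, 0.706]
wrist_force: [-1.1, 0.1, -0.6]
grip_width: -0.0001
gripper_force: 0.5
```

Emit:
drive_tool(
  deltas=[0,0.029,0.0275,0,0,0,0,0,0,0,0,0],
)

```text
t: 11.9
tcp_pos: [0.5967, -0.1689, 0.1337]
ee_rot: [1.803, 1.744, 0.705]
wrist_force: [-2.1, -0.5, 0.5]
grip_width: 0.0002
gripper_force: 0.9
```

Emit:
drive_tool(
  deltas=[0,0.022,0.0205,0,0,0,0,0,0,0,0,0],
)

```text
t: 12.1
tcp_pos: [0.5981, -0.1691, 0.1337]
ee_rot: [1.803, 1.744, 0.705]
wrist_force: [-3.8, -0.5, 0.2]
grip_width: 0.0002
gripper_force: 1.6
```

Emit:
drive_tool(
  deltas=[0,0.015,0.0137,0,0,0,0,0,0,0,0,0],
)

```text
t: 12.3
tcp_pos: [0.5992, -0.1692, 0.1338]
ee_rot: [1.803, 1.744, 0.705]
wrist_force: [-3.2, -1.7, 0.7]
grip_width: 0.0002
gripper_force: 1.8
```

Emit:
drive_tool(
  deltas=[0,0.015,0.0137,0,0,0,0,0,0,0,0,0],
)

```text
t: 12.5
tcp_pos: [0.6003, -0.1692, 0.1339]
ee_rot: [1.803, 1.744, 0.705]
wrist_force: [-3.9, -2.2, -0.3]
grip_width: -0.0003
gripper_force: 1.8
```

Emit:
drive_tool(
  deltas=[0,0.015,0.0137,0,0,0,0,0,0,0,0,0],
)

```text
t: 12.7
tcp_pos: [0.6013, -0.1691, 0.1339]
ee_rot: [1.803, 1.744, 0.705]
wrist_force: [-3.3, -1.9, -1.3]
grip_width: 0.0002
gripper_force: 1.8
```

Emit:
drive_tool(
  deltas=[0,0.015,0.0137,0,0,0,0,0,0,0,0,0],
)

```text
t: 12.9
tcp_pos: [0.6021, -0.1692, 0.1338]
ee_rot: [1.803, 1.744, 0.705]
wrist_force: [-6.2, -2.6, -0.1]
grip_width: -0.0002
gripper_force: 3.0
```

Emit:
drive_tool(
  deltas=[0,-0.3,-0.28,0,0,0,0,-0.58,-0.55,0,0,0,0,-0.58,-0.55,0,0,0,0,0,-0.9,0,0,0,0,0,-0.9,0,0,0,0,0,-0.6,0,0,0,0,0,0,0,0,0,0,0,0,0,0,0,0,0,0,0,0,0,0,0,0,0,0,0],
)

```text
t: 13.9
tcp_pos: [0.44, -0.1788, 0.2393]
ee_rot: [1.825, 1.777, 0.698]
wrist_force: [-1.5, -0.0, -0.8]
grip_width: 0.0003
gripper_force: 0.0
```

Emit:
drive_tool(
  deltas=[0,0,0,0,0,0,0,0,0,0,0,0,0,0,0,0,0,0,0,0,0,0,0,0,0,0,0,0,0,0,0,0,0,0,0,0,0,0,0,0,0,0,0,0,0,0,0,0,0,0,0,0,0,0,0,0,0,0,0,0],
)

```text
t: 14.9
tcp_pos: [0.44, -0.1796, 0.2409]
ee_rot: [1.823, 1.775, 0.697]
wrist_force: [0.5, 0.1, -0.1]
grip_width: -0.0001
gripper_force: 0.0
```

Emit:
drive_tool(
  deltas=[0,0,0,0,0,0,0,0,0,0,0,0,0,0,0,0,0,0,0,0,0,0,0,0,0,0,0,0,0,0,0,0,0,0,0,0,0,0,0,0,0,0,0,0,0,0,0,0,0,0,0,0,0,0,0,0,0,0,0,0],
)

```text
t: 15.9
tcp_pos: [0.4399, -0.1796, 0.2409]
ee_rot: [1.823, 1.775, 0.697]
wrist_force: [0.1, -0.3, 0.9]
grip_width: 0.0001
gripper_force: 0.0
```

```bash
python3 - <<'E'
from h import *
im=viewer.read_camera("scene"); save("scene5",im); m=viewer.camera_model("scene")
for r in finder.regions_of("scene","honey_mid"): print(round(r["score"],2),r["pixel"],at_z(m,r["pixel"],.045))
for r in finder.regions_of("scene","mug_mid"): print(round(r["score"],2),r["pixel"])
s=env.state(); print(s["t"],s["tcp_pos"],s["wrist_force"])
E
```

```text
0.83 [438.3, 204.6] [ 0.38220895 -0.19761404  0.045     ]
0.68 [324.3, 265.0] [0.52469665 0.05383424 0.045     ]
0.59 [395.8, 169.0] [ 0.50356636 -0.24334389  0.045     ]
0.88 [294.0, 330.4]
16.05 [ 0.43993575 -0.17958305  0.24082184] [-0.83866398 -0.63809534  0.38538716]
```

View pics/scene5.png

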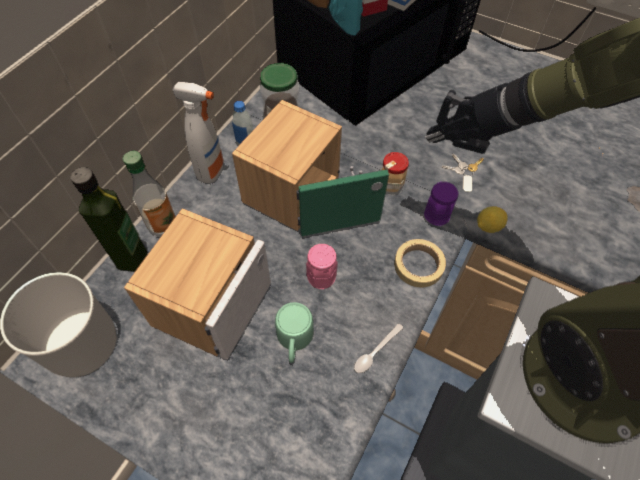

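The green door has sprung ajar, from its hinge edge at (301,187) to its free edge at (386,172). The jar stands upright at (396,172). The mug (294,328) and the white door are unchanged. I'll check the door angle before handing in.

Emit:
drive_tool(
  deltas=[0,0,0,0,0,0,0,0,0,0,0,0,0,0,0,0,0,0,0,0,0,0,0,0,0,0,0,0,0,0,0,0,0,0,0,0,0,0,0,0,0,0,0,0,0,0,0,0,0,0,0,0,0,0,0,0,0,0,0,0],
)

```text
t: 17.05
tcp_pos: [0.44, -0.1796, 0.2409]
ee_rot: [1.823, 1.775, 0.697]
wrist_force: [0.2, 0.1, -0.1]
grip_width: 0.0002
gripper_force: 0.0
```

```bash
python3 - <<'E'
from h import *
m=viewer.camera_model("scene")
im=viewer.read_camera("scene"); d=np.abs(im.astype(int)-cv2.cvtColor(cv2.imread("pics/scene5.png"),cv2.COLOR_BGR2RGB))[160:240,290:420]; print("moved px",(d.max(2)>40).sum())
a=at_z(m,(301,187),.17);b=at_z(m,(386,172),.17); v=b-a; print(a,b,np.linalg.norm(v),"angle",np.arctan2(-v[0],-v[1])-0.037)
E
```

```text
moved px 0
[ 0.61266868 -0.01033792  0.17      ] [ 0.48785465 -0.12294687  0.17      ] 0.16810507876017056 angle 0.7997594553662443
```

The door is at about 0.75–0.8 rad and at rest, so I'm handing in.

```bash
python3 -c "
from h import *
print(ticket.sign_off())"
```

```text
the job is handed in; nothing more can be done
None
```

I slid the honey jar upright about 130 mm to the right of the green cupboard's middle, tripped the catch so the green door sprang ajar (about 0.8 rad), left the mug and the white door as they were, and handed the job in at about 17 s; the sign-off returned no verdict.

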